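# Click the grinder's setting wheel round to its mark

## Task

Set the coffee grinder: with light flicks of a fingertip against the ribs at the front edge of its star-shaped setting wheel, advance the wheel clockwise (seen from above; the front edge moves from the robot's right to its left) click by click until the raised bead on the wheel stands at the fixed cone pointer behind it, and leave it resting in that click. Do not run past the pointer, do not pinch or press hard on the wheel, and leave the cup, tamper, spoon and scoop around it where they are.

Things in the scene. Friction and masses are not known exactly. Their poses are not given: they have to be found in the camera images.
- grinder: Low grey coffee grinder, fixed. Origin: on the worktop right below the setting wheel's upright axis; x points to its rear, -x is its front, y to the robot's left, z up. mm: ledge behind the wheel x 46 to 74, top z 42; motor body x 60 to 135, y +-58, top z 80, lid knob to 91; side cheeks y +-49 to 57 from x -7 back, top z 40; plinth under the wheel from x -27 back, top z 24. In front of it free worktop.
- wheel_centre (a point): Centre of the black star wheel, on its axis, 34 mm above the worktop. The wheel lies flat, z 27 to 41 mm: a disc of radius 31 with eight radial ribs, 7 mm wide, evenly spaced, out to radius 44; 27 mm clear between rib tips. In every click stop one rib points straight to the front (grinder -x), its neighbours 45 degrees to either side.
- grind_wheel (a joint): Turn of the star wheel, rad, growing clockwise seen from above. Click stops every 0.785 (0, 0.785, 1.571 ...). Starts in stop 1, 2 or 3 (0.785, 1.571, 2.356); the bead faces the pointer in stop 5, 3.927. A spring holds each stop: about 1 to 3 N sideways on a rib tip overcomes it, and past half a click the wheel snaps to the next stop by itself. End stops at -0.3 and 5.1.
- rim_front (a point): Fixed point at the front of the wheel where the tip of the front rib stands in every stop: 44 mm in front of the axis, 34 mm above the worktop. A fingertip reaching down to about z 31 and drawn along the grinder's +y from 45 mm right to 50 mm left of here, the finger's wheel side 33 to 39 mm in front of the axis, catches only this rib, slips off it and gives one click. Lift or back off to return.
- wheel_bead (a point): Top of the raised steel bead, a round bump 11 mm across on the wheel's upper face, 24 mm from the axis, in line with one rib; 47 mm above the worktop; turns with the wheel.
- pointer_tip (a point): Tip of the fixed steel cone pointer lying on the ledge behind the wheel, 47 mm behind the axis and 44.5 mm above the worktop, pointing at the axis. At the right click the bead lies straight in front of this tip, 23 mm from it.
- cup_espresso_a: Green espresso cup, loose, 65 x 91 x 52 mm, on the grinder's left; origin at the centre of its underside. Not to be moved.
- tamper: Tamper, loose, 54 mm across, 34 high, on the grinder's right; origin at the centre of its underside. Not to be moved.
- teaspoon: Steel teaspoon, loose, 130 x 26 x 11 mm, lying to the front left of the grinder; origin at the centre of its underside. Not to be moved.
- coffee_scoop: Coffee scoop, loose, 43 x 140 x 27 mm, lying at the rear right of the grinder; origin at the centre of its underside. Not to be moved.
There are look-alikes about, which are no part of the job. What is shaped like the grinder but green or pink is not meant.

How it is judged:
By the outcome, as a careful person would: the job done as asked, in the order asked, and still so for the second after the job is handed in, with the robot touching nothing.
It also fails if it takes over 51 s, if anything falls off the work surface, if the arm or the gripper's body presses on something with over 40 N, if the wrist force passes 120 N, or if a joint passes its speed limit or range.

## Robot

A 6-joint arm with a two-finger parallel gripper is mounted at the origin on a cart in front of the work surface, level with it; the furniture and walls round the work are solid. World frame = base frame: x ahead of the robot, y to its left, z up, the work surface at z = 0. Lengths are in m, angles in rad, forces in N, time in s.
With the tool pointing down it reaches from about 0.325 to 0.85 m from the base axis. Payload 15.5 kg.
Tool frame: the origin (TCP) lies on the mounting face of the last link; the fingertips stand 191 mm ahead of it and the grasp point (between the pads) lies 172 mm ahead of it; z points along the fingers, y is the line along which they close (so a half turn about z gives the same grasp; the last joint's range is limited). The gripper opens to 91 mm and grips with 3 to 60 N. Pads are 32 mm wide; open, the fingers measure 118 mm over their backs; the gripper's body (76 mm by 178 mm) begins 60 mm behind the grasp point.
Start: joints at [-1.288, 0.494, 1.345, -0, 1.302, -0.096], TCP at [0.231, -0.581, 0.405] pointing down, gripper open.
Joint ranges: [-2.91, 2.91], [-0.82, 2.16], [0.22, 2.67], [-1.22, 4.37], [0.12, 2.79], [-3.08, 3.08]. Speed limits (rad/s): [1.89, 1.89, 2.57, 3.01, 3.01, 3.01].

## Interface

Orientations are given as a unit quaternion [w, x, y, z].
In Python, from plant import status, imaging, arm gives the robot as it stands.
- The arm moves only by the shell command python3 -m crank 'ROWS'. ROWS is JSON, a list of rows, each a list of 7 numbers: the shift along the tool's x, y, z each as a share of 600 mm, from -1 to 1, then the turn, a rotation vector about the tool's x, y, z each as a share of pi/4 rad, from -1 to 1, then the closure, from -1 (fully open) to 1 (shut). In form: [[dx, dy, dz, wx, wy, wz, fingers], ...]. A call has 1 to 20 rows; each row is the pose to reach, as a shift and turn from the pose commanded when the call began, along the tool's axes at that moment; what a row does not reach only later rows make up. A row lasts 1/12 s, in which the tool goes at most 41.7 mm and 7.16 degrees, less where a joint would pass 70% of its speed; a pose out of reach is approached as far as the arm can. A call with a number of a shift or a turn outside -1 to 1 is refused whole. A call with a gripper value outside its range is refused whole. The fingers move at their own pace and stop on an object; the grip force is fixed at half the most. Time passes only in rows, so rows that repeat a pose let the fingers close. It gives the time, the measured TCP pose, the force, the opening and the grip force at its end, in the units of the state.
- status.read_state(): the state, without advancing time (a new reading comes with each control period).
- imaging.camera(name): name is "side" or "top" or "wrist"; returns a dict with "color" (400x640x3 uint8, blue, green, red), "intrinsics" (3x3 intrinsics, pixels), "world_from_camera" (4x4, takes a point from camera to world coordinates). Camera axes: x right, y down, z forward; pixel columns grow to the right and rows downward; lengths in m; the calibration is good to about 2 mm. A picture is of the moment at which its call begins. There is no depth.
- arm.sign_off(): hands the job in; it is judged then, once.
The state is a dict: "time_s": time; "joint_pos": joint angles; "qd": joint speeds; "joint_efforts": joint torques, N m; "ee_pos": TCP position; "orientation": TCP orientation; "contact_force": force on the tool from outside, world axes, zero at the start; "wrist_torque": the same for the moment, N m; "opening": finger opening in m; "gripper_force": force on a finger pad.
Only numpy, scipy, OpenCV 4.12 (cv2) and the standard library are available. Lean on these libraries where they do the work, as an engineer would, in place of code of your own. Each camera call takes 0.05 s, during which the arm holds its last target. There are 200 camera calls.

## Working session

There is one attempt and no reset: what is moved stays moved. The work goes in short steps, Python scripts to look and compute and a shell command to move; the robot and the scene stay as the last step left them, time stands still between calls to the robot, and variables do not carry over. Pictures are saved under pics/ and viewed, at most 10 in all, crops included, and the job is handed in when it is done.

```bash
mkdir -p pics; ls; python3 - <<'E'
from plant import status, imaging, arm
import cv2,numpy as np
s=status.read_state();print(s)
for n in("top","side"):
    c=imaging.camera(n);cv2.imwrite(f"pics/{n}0.png",c["color"]);np.savez(f"pics/{n}0.npz",**{k:np.array(v) for k,v in c.items()})
    print(n,c["intrinsics"],c["world_from_camera"])
E
```

```text
pics
{'time_s': 0.0, 'joint_pos': array([-1.28748208e+00,  4.94222551e-01,  1.34611891e+00, -4.47422360e-06,
        1.30253303e+00, -9.55050767e-02]), 'qd': array([-0.00035747, -0.00060515,  0.00068983,  0.00226239, -0.00029927,
       -0.0009731 ]), 'joint_efforts': array([-3.00208831e-05, -8.78819633e+01, -3.81854546e+01,  7.06684403e-02,
        5.33095223e-02, -1.40571228e-04]), 'ee_pos': array([ 0.2310988 , -0.58055009,  0.40411779]), 'orientation': array([-6.37888496e-04,  9.82115241e-01,  1.88279695e-01, -6.22436085e-05]), 'contact_force': array([-0.38478718,  0.1877053 ,  0.30595947]), 'wrist_torque': array([-0.01160216, -0.0375063 ,  0.01863753]), 'gripper_force': 0.0, 'opening': 0.0914976588322427}
top [[424.2227271    0.         325.41315496]
 [  0.         424.2227271  193.49353297]
 [  0.           0.           1.        ]] [[ 1.22173352e-03 -9.81985063e-01  1.88954607e-01  4.18048533e-01]
 [-9.99999112e-01 -1.30030047e-03 -2.91833045e-04 -1.15606504e-01]
 [ 5.32273455e-04 -1.88954083e-01 -9.81985779e-01  1.02704653e+00]
 [ 0.00000000e+00  0.00000000e+00  0.00000000e+00  1.00000000e+00]]
side [[383.63692032   0.         325.50466914]
 [  0.         383.63692032 203.89190858]
 [  0.           0.           1.        ]] [[-0.92764664 -0.25179976  0.27580535  0.36766065]
 [-0.37321927  0.59858825 -0.70880144  0.49662909]
 [ 0.01338219 -0.76045314 -0.64925491  0.5942046 ]
 [ 0.          0.          0.          1.        ]]
```

View pics/top0.png

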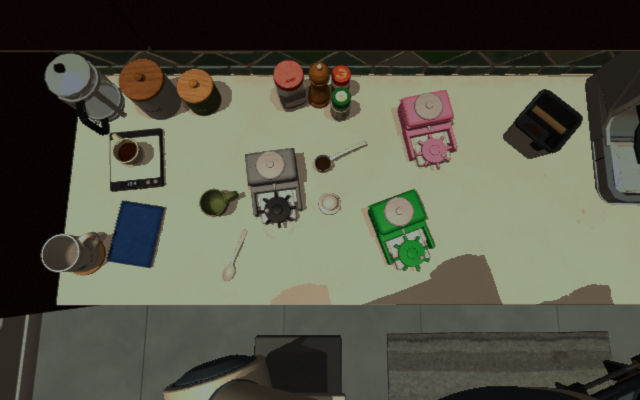

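View pics/side0.png

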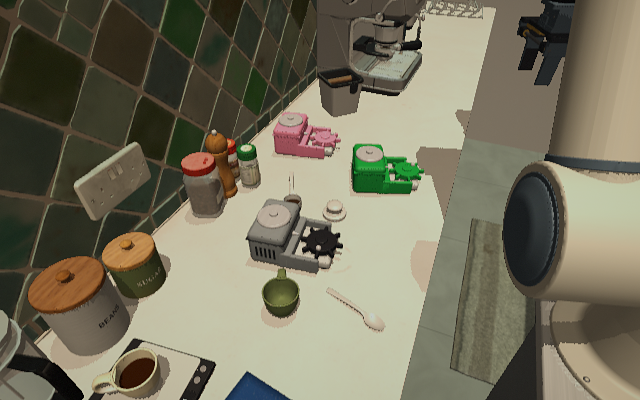

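The top view has three grinders: grey at (278,208), green at (412,250) and pink at (434,150). Only the grey one with the black wheel fits the description. In the side view it is at (320,243).

```bash
cat > h.py <<'E'
import cv2,numpy as np
def load(n):
    d=np.load(f"pics/{n}.npz");return d["color"],d["intrinsics"],d["world_from_camera"]
def ray(K,T,p,z):
    d=T[:3,:3]@np.linalg.inv(K)@np.array([p[0],p[1],1.]);o=T[:3,3];return o+d*(z-o[2])/d[2]
def proj(K,T,X):
    c=np.linalg.inv(T)@np.append(X,1);u=K@c[:3];return u[:2]/u[2]
E
python3 - <<'E'
from h import *
ims=[]
for n,(x,y,w,h),z in(("top0",(238,140,75,95),.041),("side0",(240,190,115,90),.041)):
    im,K,T=load(n);c=im[y:y+h,x:x+w]
    m=(c.max(2)<48).astype(np.uint8)
    k,l,st,ce=cv2.connectedComponentsWithStats(m)
    for i in range(1,k):
        if st[i,4]>30:
            p=ce[i]+[x,y];print(n,p,st[i],ray(K,T,p,z).round(4))
            # hull circle centre
            ct=np.argwhere(l==i)[:,::-1].astype(np.float32);(q,r)=cv2.minEnclosingCircle(ct);print("  circ",np.array(q)+[x,y],r,ray(K,T,np.array(q)+[x,y],z).round(4))
    ims.append(cv2.resize(c,(380,int(380*h/w)),interpolation=cv2.INTER_CUBIC))
H=max(i.shape[0] for i in ims)
o=np.hstack([np.pad(i,((0,H-i.shape[0]),(0,0),(0,0))) for i in ims])
cv2.imwrite("pics/crop0.png",np.clip(o*1.5,0,255).astype(np.uint8))
E
```

```text
top0 [276.63888889 180.91666667] [ 11  27  49  20 144] [6.381e-01 2.000e-04 4.100e-02]
  circ [272.5 175.5] 24.990097045898438 [0.6513 0.0104 0.041 ]
top0 [278.20218579 209.08196721] [ 26  50  32  37 549] [ 0.5703 -0.005   0.041 ]
  circ [276.90074921 208.1729126 ] 18.403057098388672 [ 0.5725 -0.0019  0.041 ]
top0 [258.53125 210.90625] [18 64  9 12 32] [0.5659 0.0411 0.041 ]
  circ [258.5 209.5] 6.041623115539551 [0.5693 0.0413 0.041 ]
side0 [290.41489362 230.27659574] [38 18 23 40 94] [ 0.6379 -0.002   0.041 ]
  circ [289.5 227. ] 21.708393096923828 [ 0.6439 -0.01    0.041 ]
side0 [321.14686248 242.18958611] [ 59  36  44  33 749] [0.5669 0.0048 0.041 ]
  circ [320.5 243.5] 21.783119201660156 [0.5667 0.0086 0.041 ]
```

View pics/crop0.png

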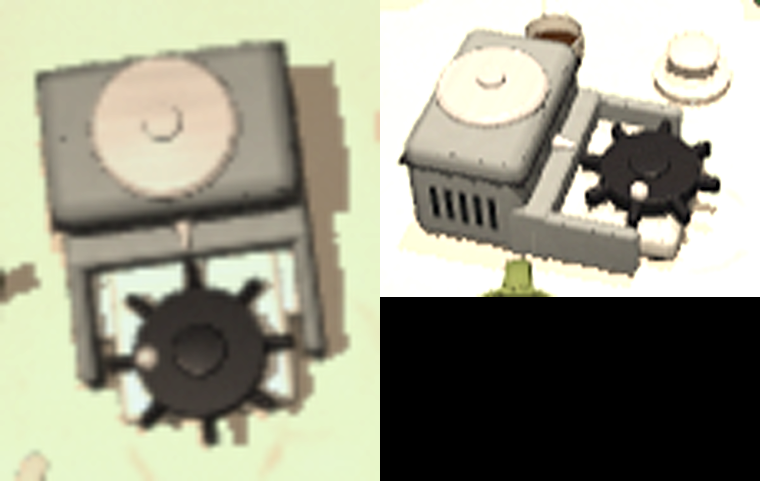

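The crop shows the grey grinder with the black star wheel. The bead is on the robot's left (top crop 147,357) and the cone pointer is at the rear (185,232). That is 90° short going clockwise, so the wheel is in stop 3 and needs two clicks.

```bash
python3 - <<'E'
from h import *
im,K,T=load("top0");s=75/380
P=lambda u,v,z:ray(K,T,(238+u*s,140+v*s),z)
im2,K2,T2=load("side0");s2=115/380
Q=lambda u,v,z:ray(K2,T2,(240+u*s2,190+v*s2),z)
F,R,L,Ri=P(209,441,.034),P(192,262,.036),P(103,361,.036),P(296,341,.036)
for n,a in dict(F=F,R=R,L=L,Ri=Ri,mid1=(F+R)/2,mid2=(L+Ri)/2,hub=P(200,350,.043),bead=P(147,357,.047),lid=P(164,124,.091),lidS=Q(493,80,.091),beadS=Q(640,190,.047),hubS=Q(650,163,.044),lidPlate=P(165,127,.083)).items():print(n,a.round(4))
print("yaw FR",np.degrees(np.arctan2(*(R-F)[1::-1])),"L-R",np.degrees(np.arctan2(-(L-Ri)[0],(L-Ri)[1])), "len",np.linalg.norm(R-F),np.linalg.norm(L-Ri))
l=P(164,124,.091)-P(200,350,.043);print("yaw lid",np.degrees(np.arctan2(l[1],l[0])),np.linalg.norm(l[:2]))
# spoon, cup, tamper
for n,p,z in(("spoon bowl",(229,273),0.005),("spoon end",(244,232),0.005),("tamper",(330,204),.034),("cup",(215,203),.05)):print(n,ray(K,T,p,z).round(3))
E
```

```text
F [ 0.5288 -0.0076  0.034 ]
R [0.6129 0.002  0.036 ]
L [0.5659 0.0424 0.036 ]
Ri [ 0.5754 -0.0474  0.036 ]
mid1 [ 0.5708 -0.0028  0.035 ]
mid2 [ 0.5706 -0.0025  0.036 ]
hub [ 0.57   -0.0035  0.043 ]
bead [0.5661 0.0204 0.047 ]
lid [0.6653 0.0095 0.091 ]
lidS [ 0.4544 -0.0723  0.091 ]
beadS [ 0.3569 -0.0611  0.047 ]
hubS [ 0.3551 -0.089   0.044 ]
lidPlate [0.666  0.0101 0.083 ]
yaw FR 6.514824922195256 L-R 6.069856123207897 len 0.08470447573767173 0.09025893844238397
yaw lid 7.7867782006930915 0.09614295815978327
spoon bowl [0.423 0.112 0.005]
spoon end [0.52  0.08  0.005]
tamper [ 0.584 -0.127  0.034]
cup [0.583 0.142 0.05 ]
```

```bash
cat >> h.py <<'E'
C=np.array([.5705,-.003]);YAW=np.radians(6.7)
def g2w(x,y,C=C,yaw=YAW):
    c,s=np.cos(yaw),np.sin(yaw);return C+[c*x-s*y,s*x+c*y]
def w2g(p,C=C,yaw=YAW):
    c,s=np.cos(yaw),np.sin(yaw);d=np.array(p[:2])-C;return np.array([c*d[0]+s*d[1],-s*d[0]+c*d[1]])
def shift(st,tgt):  # tool-frame share
    from scipy.spatial.transform import Rotation as R
    q=R.from_quat(np.roll(st["orientation"],-1));return q.inv().apply(np.array(tgt)-st["ee_pos"])/.6
E
python3 - <<'E'
from h import *
from plant import status
st=status.read_state()
im2,K2,T2=load("side0");s2=115/380
Q=lambda u,v,z:ray(K2,T2,(240+(u-380)*s2,190+v*s2),z).round(4)
print("hub",Q(650,165,.043),"bead",Q(640,188,.047),"lid",Q(493,80,.091))
xy=g2w(-.052,-.038-.052);print(xy)
for z in(.30,.222):print(z,shift(st,[*xy,z]).round(4))
print(w2g([.584,-.127]),w2g([.52,.08]))
E
```

```text
hub [5.675e-01 4.000e-04 4.300e-02] bead [0.5643 0.0237 0.047 ] lid [0.6622 0.0149 0.091 ]
[ 0.52935549 -0.09845224]
0.3 [ 0.759  -0.5625  0.1743]
0.222 [ 0.759  -0.5624  0.3043]
[-0.00105937 -0.12472822] [-0.04047145  0.08832504]
```

```bash
python3 -m crank '[[0.759,-0.5625,0.1,0,0,0.333,-1],[0.759,-0.5625,0.1,0,0,0.333,-1],[0.759,-0.5625,0.1,0,0,0.333,-1],[0.759,-0.5625,0.1,0,0,0.333,-1],[0.759,-0.5625,0.1,0,0,0.333,-1],[0.759,-0.5625,0.1,0,0,0.333,-1],[0.759,-0.5625,0.1,0,0,0.333,-1],[0.759,-0.5625,0.1,0,0,0.333,-1],[0.759,-0.5625,0.1,0,0,0.333,-1],[0.759,-0.5625,0.1,0,0,0.333,-1],[0.759,-0.5625,0.1,0,0,0.333,-1],[0.759,-0.5625,0.1,0,0,0.333,-1],[0.759,-0.5625,0.1,0,0,0.333,-1],[0.759,-0.5625,0.1,0,0,0.333,-1],[0.759,-0.5625,0.1743,0,0,0.333,-1],[0.759,-0.5625,0.1743,0,0,0.333,-1],[0.759,-0.5625,0.1743,0,0,0.333,-1],[0.759,-0.5625,0.1743,0,0,0.333,-1],[0.759,-0.5625,0.1743,0,0,0.333,-1],[0.759,-0.5625,0.1743,0,0,0.333,-1]]'
python3 - <<'E'
from h import *
from plant import status,imaging
from scipy.spatial.transform import Rotation as R
st=status.read_state();M=R.from_quat(np.roll(st["orientation"],-1)).as_matrix();print(st["ee_pos"],M.round(3))
for n in("wrist","top"):
    c=imaging.camera(n);np.savez(f"pics/{n}1.npz",**{k:np.array(v) for k,v in c.items()});cv2.imwrite(f"pics/{n}1.png",c["color"])
    K,T=c["intrinsics"],c["world_from_camera"];print(n,proj(K,T,[*C,.043]),T[:3,3])
E
```

```text
time_s: 1.77
ee_pos: [0.5295, -0.0995, 0.3015]
orientation: [0.0, 0.998, 0.058, 0.001]
contact_force: [0.2, 0.1, 0.1]
opening: 0.0913
gripper_force: 0.0
[ 0.52952688 -0.09954876  0.30154954] [[ 0.993  0.116  0.002]
 [ 0.116 -0.993 -0.001]
 [ 0.002  0.001 -1.   ]]
wrist [199.08351474 147.22469976] [ 0.6076645  -0.090945    0.28306246]
top [277.26351415 208.87842554] [ 0.41804853 -0.1156065   1.02704653]
```

View pics/wrist1.png

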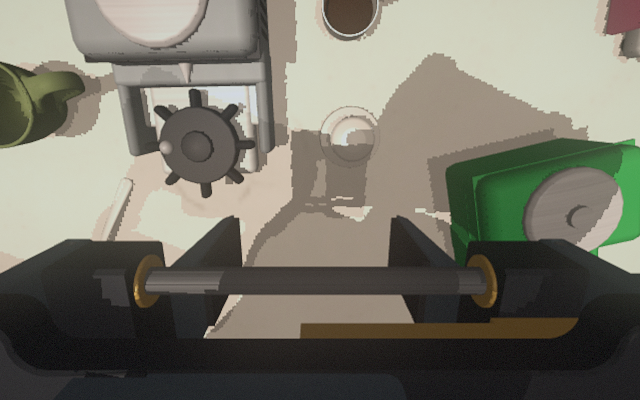

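Wrist view: the wheel hub is at (198,147), within 1 px of the prediction. The bead is at (166,148), the pointer tip at (186,80), and the left fingertip's wheel-side corner near (238,218). Next I'll check the finger geometry and yaw.

```bash
python3 - <<'E'
from h import *
from plant import status
from scipy.spatial.transform import Rotation as R
st=status.read_state();M=R.from_quat(np.roll(st["orientation"],-1)).as_matrix()
im,K,T=load("wrist1")
for t in([.016,-.0457,.191],[.016,-.059,.191],[-.016,-.0457,.191],[-.016,-.059,.191]):print(t,proj(K,T,st["ee_pos"]+M@np.array(t)).round(0))
P=lambda p,z:ray(K,T,p,z)
F,B,L,Ri=P((206,195),.036),P((195,90),.041),P((135,152),.041),P((254,144),.041)
print((F+B)/2,(L+Ri)/2,P((198,147),.043),np.linalg.norm(F-B),np.linalg.norm(L-Ri))
a=B-F;print(np.degrees(np.arctan2(a[1],a[0])));a=L-Ri;print(np.degrees(np.arctan2(-a[0],a[1])))
a=P((186,80),.0445);print("ptr",a,w2g(a),"bead",w2g(P((166,148),.047)),"tamper",w2g(P((348,137),.034)),"spoon end",w2g(P((125,182),.008)))
E
```

```text
[0.016, -0.0457, 0.191] [239. 218.]
[0.016, -0.059, 0.191] [217. 218.]
[-0.016, -0.0457, 0.191] [242. 266.]
[-0.016, -0.059, 0.191] [221. 266.]
[ 0.57135654 -0.00272095  0.0385    ] [0.56911682 0.00153275 0.041     ] [ 0.57057847 -0.00214483  0.043     ] 0.08435904951953996 0.0960950668984016
5.522840836009376
10.434477723771973
ptr [0.61946992 0.00669759 0.0445    ] [0.04976691 0.003918  ] bead [-0.00012961  0.02434369] tamper [ 0.00715008 -0.11883516] spoon end [-0.0361794   0.08623353]
```

```bash
python3 -m crank '[[0,0,0.06,0,0,0,-1],[0,0,0.12,0,0,0,-1],[0,0,0.132,0,0,0,-1],[0,0,0.132,0,0,0,-1],[0,-0.01,0.132,0,0,0,-1],[0,-0.02,0.132,0,0,0,-1],[0,-0.03,0.132,0,0,0,-1],[0,-0.04,0.132,0,0,0,-1],[0,-0.05,0.132,0,0,0,-1],[0,-0.06,0.132,0,0,0,-1],[0,-0.07,0.132,0,0,0,-1],[0,-0.08,0.132,0,0,0,-1],[0,-0.09,0.132,0,0,0,-1],[0,-0.10,0.132,0,0,0,-1],[0,-0.11,0.132,0,0,0,-1],[0,-0.12,0.132,0,0,0,-1],[0,-0.13,0.132,0,0,0,-1],[0,-0.14,0.132,0,0,0,-1],[0,-0.148,0.132,0,0,0,-1],[0,-0.148,0.132,0,0,0,-1]]'
python3 -m crank '[[0,0,-0.06,0,0,0,-1],[0,0,-0.12,0,0,0,-1],[0,0.06,-0.132,0,0,0,-1],[0,0.12,-0.132,0,0,0,-1],[0,0.148,-0.132,0,0,0,-1],[0,0.148,-0.132,0,0,0,-1],[0,0.148,-0.132,0,0,0,-1]]'
python3 - <<'E'
from h import *
from plant import status,imaging
c=imaging.camera("wrist");np.savez("pics/wrist2.npz",**{k:np.array(v) for k,v in c.items()})
cv2.imwrite("pics/wrist2.png",cv2.resize(c["color"][40:260,80:400],(640,440),interpolation=cv2.INTER_CUBIC))
E
```

```text
time_s: 3.53
ee_pos: [0.5189, -0.0096, 0.2209]
orientation: [-0.0, 0.998, 0.059, -0.0]
contact_force: [-0.0, -0.5, 0.1]
opening: 0.0913
gripper_force: 0.0
time_s: 4.12
ee_pos: [0.5294, -0.0996, 0.3001]
orientation: [-0.0, 0.998, 0.058, 0.0]
contact_force: [-0.4, 0.5, 0.4]
opening: 0.091
gripper_force: 0.0
```

View pics/wrist2.png

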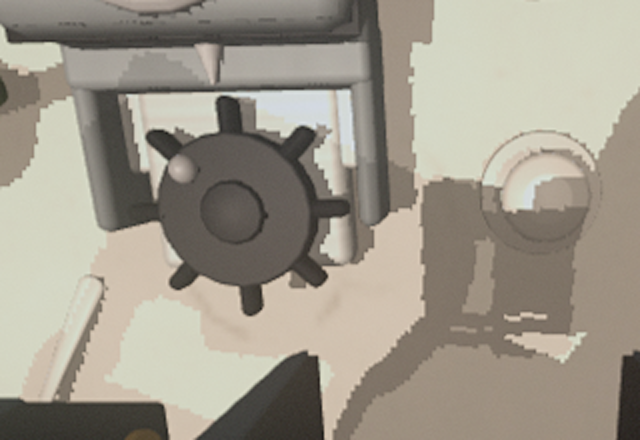

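The first flick gave exactly one click: the bead is now at rear-left (crop 182,168), 45° short of the pointer (212,80). I'll repeat the same stroke once.

```bash
python3 -m crank '[[0,0,0.06,0,0,0,-1],[0,0,0.12,0,0,0,-1],[0,0,0.131,0,0,0,-1],[0,0,0.131,0,0,0,-1],[0,-0.01,0.131,0,0,0,-1],[0,-0.02,0.131,0,0,0,-1],[0,-0.03,0.131,0,0,0,-1],[0,-0.04,0.131,0,0,0,-1],[0,-0.05,0.131,0,0,0,-1],[0,-0.06,0.131,0,0,0,-1],[0,-0.07,0.131,0,0,0,-1],[0,-0.08,0.131,0,0,0,-1],[0,-0.09,0.131,0,0,0,-1],[0,-0.10,0.131,0,0,0,-1],[0,-0.11,0.131,0,0,0,-1],[0,-0.12,0.131,0,0,0,-1],[0,-0.13,0.131,0,0,0,-1],[0,-0.14,0.131,0,0,0,-1],[0,-0.148,0.131,0,0,0,-1],[0,-0.148,0.131,0,0,0,-1]]'
python3 -m crank '[[0,0,-0.06,0,0,0,-1],[0,0,-0.12,0,0,0,-1],[0,0.06,-0.132,0,0,0,-1],[0,0.12,-0.132,0,0,0,-1],[0,0.148,-0.132,0,0,0,-1],[0,0.148,-0.132,0,0,0,-1],[0,0.148,-0.132,0,0,0,-1]]'
python3 - <<'E'
from h import *
from plant import status,imaging
c=imaging.camera("wrist");np.savez("pics/wrist3.npz",**{k:np.array(v) for k,v in c.items()})
cv2.imwrite("pics/wrist3.png",cv2.resize(c["color"][40:260,80:400],(640,440),interpolation=cv2.INTER_CUBIC))
E
```

```text
time_s: 5.83
ee_pos: [0.5189, -0.0096, 0.2215]
orientation: [-0.0, 0.998, 0.059, -0.0]
contact_force: [-0.4, -0.5, -0.4]
opening: 0.0912
gripper_force: 0.0
time_s: 6.42
ee_pos: [0.5294, -0.0996, 0.3007]
orientation: [-0.0, 0.998, 0.058, 0.0]
contact_force: [0.6, 0.5, 0.2]
opening: 0.0915
gripper_force: 0.0
```

View pics/wrist3.png

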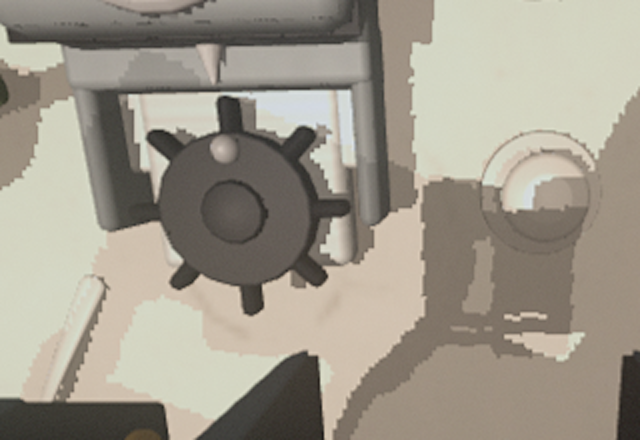

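The bead (crop 224,148) now sits on the rear rib at the pointer (212,80), and the wheel rests in its click. The tamper and spoon are where they were, and the fingers are clear.

```bash
python3 -c "
from plant import arm
print(arm.sign_off())"
```

```text
the job is handed in; nothing more can be done
None
```

I advanced the grey grinder's wheel two clicks clockwise, from stop 3 to stop 5; the last picture shows the bead at the pointer and the tamper and spoon in place (cup and scoop were outside it), and I handed the job in after about 6.5 s with the arm clear.

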